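# Lay out power-supply parts in their nests

## Robot

A 6-joint arm with a two-finger parallel gripper is mounted at the origin on the work surface. World frame = base frame: x ahead of the robot, y to its left, z up, the work surface at z = 0. Lengths are in mm, angles in degrees, forces in N, time in s.
With the tool pointing down it reaches from about 350 to 850 mm from the base axis. Payload 8.1 kg.
Tool frame: the origin (TCP) lies between the finger pads; the fingertips stand ahead of it and the grasp point (between the pads) lies 2 mm behind it (nose_length is the z of the fingertips in the tool frame, in mm); z points along the fingers, y is the direction in which the jaws open and shut (so a half turn about z gives the same grasp; the last joint's range is limited). The gripper opens to 85 mm and grips with 20 to 120 N. Pads are 22 mm wide; open, the fingers measure 114 mm over their backs; the gripper's body (76 mm by 85 mm) begins 54 mm behind the grasp point. The pads swing forward as they close: fully open they stand 13 mm farther back than shut.
Start: joints at [-78.174, 7.471, 85.268, -0, 87.261, -4.893], TCP at [172.626, -574.635, 248.292] pointing down, gripper open.
Joint ranges: [-169.43, 169.43], [-51.17, 129.36], [1.28, 143.12], [-76.62, 256.62], [0, 156.53], [-152.29, 152.29]. Speed limits (degrees/s): [136.94, 136.94, 159.86, 180, 180, 180].

## Interface

Orientations are given as [roll, pitch, yaw] about the fixed x, y, z axes, in that order (R = Rz(yaw) Ry(pitch) Rx(roll)).
In Python, from bench import * gives the robot as it stands.
- The arm moves only by the tool jog_arm, never from a script. Its argument "plan" is a list of rows, each a list of 3 entries, a list of its own where there are three numbers: the turn, a rotation vector about the tool's x, y, z in degrees, then the shift along the tool's x, y, z in m, then the gripper's target within -1 to 1 (fully open at 1, half-way at 0, shut at -1). A call has 1 to 12 rows; each row is the pose to reach, as a shift and turn from the pose commanded when the call began, along the tool's axes at that moment; what a row does not reach only later rows make up. A row lasts 1/8 s, in which the tool goes at most 62.5 mm and 10.7 degrees, less where a joint would pass 70% of its speed; a pose out of reach is approached as far as the arm can. A call with a gripper value outside its range is refused whole. The fingers move at their own pace and stop on an object; "force" is the grip in N (left out, the last holds). Time passes only in rows, so rows that repeat a pose let the fingers close. It gives the time, the measured TCP pose, the force and the opening at its end, in the units of the state.
- sense(): the state, without advancing time (a new reading comes with each control period).
- snapshot(name): name is "side" or "top" or "wrist"; returns (picture, depth): 384x512x3 uint8, blue, green, red; 384x512 float32, mm along the optical axis (not along the pixel's ray), 0 where there is no reading.
- camera_info(name): a dict with "fov_y" (degrees; the focal length in pixels is half the picture's height over the tangent of half this angle, whatever the lens; pixels are square), "cx", "cy" (the principal point, pixels), "origin" and "orientation" of the camera in the world. Camera axes: x right, y down, z forward; pixel columns grow to the right and rows downward; lengths in mm; the calibration is good to about 2 mm. A picture is of the moment at which its call begins: read the wrist's pose just before it. camera_info takes no time and is no camera call; for the wrist camera it gives the pose at the moment of the call.
- hand_in(): hands the job in, once; it reports no verdict.
The state is a dict: "time": time; "joint_pos": joint angles; "qd": joint speeds; "joint_efforts": joint torques, N m; "tool_pos": TCP position; "tcp_rot": TCP orientation; "ft_force": force on the tool from outside, world axes, zero at the start; "wrist_torque": the same for the moment, N m; "finger_gap": finger opening in mm.
Only numpy, scipy, OpenCV 4.12 (cv2) and the standard library are available. Lean on these libraries where they do the work, as an engineer would, in place of code of your own. Each camera call takes 0.05 s, during which the arm holds its last target.

## Task

Lay out the four power-supply parts on the repair bench, each in the nest plate that matches its outline: the capacitor upright in the small plain round pocket, the copper-wound ring choke over the post in the large round pocket, the finned heat sink in the oblong pocket and the transformer in the square pocket. Each must end up resting flat on the floor of its pocket, same side up as it is now. Set the parts down, do not drop them, and do not knock over the small amber flux bottle that stands among them.

Things in the scene. Friction and masses are not known exactly. Their poses are not given: they have to be found in the camera images.
- capacitor: upright black cylinder with a silver top, diameter 35 mm, height 50 mm, about 70 g, standing loose on the bench. Origin: centre of the underside, z up along its axis.
- choke: ring wound with copper wire, lying flat and loose: 56 mm in diameter over the wires, hole 23 mm, height 32 mm, about 120 g. Origin: centre of the underside, in the middle of the hole, z up.
- heatsink: bare aluminium block with upright fins along its length, loose, 60 mm long (x) by 28 mm wide (y) by 32 mm high, about 100 g; the outer fins are rigid, so grip it across the 28 mm width. Origin: centre of the underside, x along the length, z up (fins up).
- transformer: small transformer, loose, about 150 g, 34 mm high: a black square foot plate 40 x 40 x 6 mm, on it a dark steel core 40 mm long (x) by 21 mm (y) rising to 34 mm, and a pale winding 26 mm (x) by 38 mm (y) rising to 27 mm. Grip it across the 40 mm ends of the core (along x). Origin: centre of the underside, z up.
- nest_round: white square plate, 96 x 96 mm, 9 mm thick, fixed to the bench, with a 5 mm deep pocket in its middle (black floor, 4 mm above the bench). Origin: centre of the underside, z up. Its pocket is plain round, diameter 51 mm. For the capacitor.
- nest_ring: white square plate, 96 x 96 mm, 9 mm thick, fixed to the bench, with a 5 mm deep pocket in its middle (black floor, 4 mm above the bench). Origin: centre of the underside, z up. Its pocket is round, diameter 72 mm, with a post of diameter 8 mm in the middle that rises 11 mm above the pocket floor (15 mm above the bench). For the choke, its hole over the post.
- nest_oblong: white square plate, 96 x 96 mm, 9 mm thick, fixed to the bench, with a 5 mm deep pocket in its middle (black floor, 4 mm above the bench). Origin: centre of the underside, z up. Its pocket is oblong, 76 mm (along x) by 44 mm (along y). For the heat sink, length along the pocket, either way round.
- nest_square: white square plate, 96 x 96 mm, 9 mm thick, fixed to the bench, with a 5 mm deep pocket in its middle (black floor, 4 mm above the bench). Origin: centre of the underside, z up. Its pocket is square, 56 x 56 mm, sides along x and y. For the transformer, in any quarter turn.
- flux_bottle: small amber bottle with a black cap, 32 mm in diameter and 60 mm high, standing loose among the parts; not to be knocked over. Origin: centre of the underside, z up.

How it is judged:
By the outcome, as a careful person would: the job done as asked, in the order asked, and still so for the second after the job is handed in, with the robot touching nothing.
It also fails if it takes over 112 s, if anything falls off the work surface, if the arm or the gripper's body presses on something with over 40 N, if the wrist force passes 120 N, or if a joint passes its speed limit or range.

## Working session

There is one attempt and no reset: what is moved stays moved. The work goes in short steps, Python scripts to look and compute and a tool call to move; the robot and the scene stay as the last step left them, time stands still between calls to the robot, and variables do not carry over. Pictures are saved under pics/ and viewed, and the job is handed in when it is done.

Besides the shell and the picture viewer there is one more tool, called after "Call:" as name(argument=value, ...), one argument or row to a line, values as JSON. jog_arm: Moves the arm, as the interface text tells. Its arguments: {"type":"object","properties":{"plan":{"type":"array","items":{"type":"array"}},"force":{"type":"number"}},"required":["plan"]}

```bash
mkdir -p pics; python3 - <<'E'
from bench import *
import cv2
print(sense())
for n in ("side","top","wrist"):
    print(n,camera_info(n))
for n in ("top","side"):
    p,d=snapshot(n); cv2.imwrite(f"pics/{n}0.png",p); import numpy as np; np.save(f"pics/{n}0.npy",d)
E
```

```text
{'time': 0.0, 'joint_pos': array([-7.81732842e+01,  7.51383619e+00,  8.53298380e+01,  7.35575431e-04,
        8.72633904e+01, -4.89373339e+00]), 'qd': array([-0.06145679,  0.08363082,  0.00840896,  0.04736707, -0.03057392,
        0.07808379]), 'joint_efforts': array([-1.43271977e-04, -5.69404435e+01, -5.00547159e+01, -2.67096984e-04,
        1.50760717e-02,  1.76667163e-05]), 'tool_pos': array([ 172.53111825, -574.10464051,  247.25232972]), 'tcp_rot': array([-1.79893388e+02, -9.86544069e-03,  1.67204042e+01]), 'ft_force': array([ 0.48287467, -0.36344547, -0.80616915]), 'wrist_torque': array([-0.00565705, -0.0068306 ,  0.05529119]), 'finger_gap': 85.86321441685273}
side {'fov_y': 49.27617443634845, 'cx': 258.52137846234695, 'cy': 195.22086148696283, 'origin': array([ 407.75025715, -651.69890085,  747.80581456]), 'orientation': array([-137.18287598,   -1.17805401,   -9.29532679])}
top {'fov_y': 42.642324462263964, 'cx': 247.71104491218094, 'cy': 198.14519260217594, 'origin': array([ 343.13016792,  -12.4407154 , 1263.47817561]), 'orientation': array([-170.58494976,    1.05587117,  -89.67002105])}
wrist {'fov_y': 59.83144018554201, 'cx': 255.57727470573352, 'cy': 193.66312942756392, 'origin': array([ 253.40445808, -551.06994237,  373.07759814]), 'orientation': array([ 1.61043824e+02,  1.32785536e-01, -7.32682198e+01])}
```

View pics/top0.png

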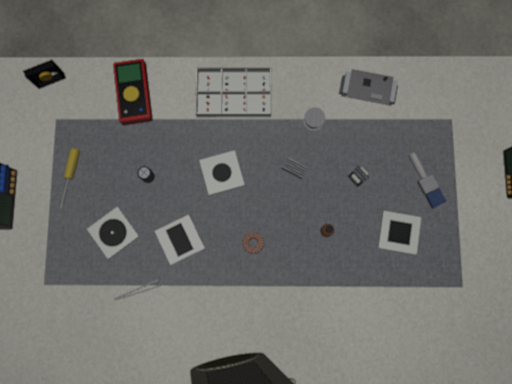

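View pics/side0.png

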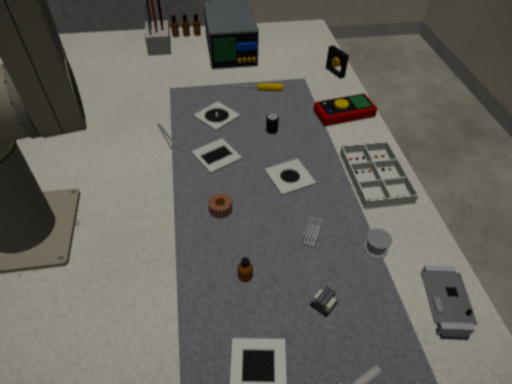

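The top view shows world +x up and +y to the left. Going by pixel position: nest_ring (112,232), nest_oblong (180,239), nest_round (222,172), nest_square (400,232), capacitor (146,173), choke (254,242), heatsink (293,168), transformer (358,176), bottle (327,230).

```bash
cat > h.py <<'E'
import numpy as np, cv2
from scipy.spatial.transform import Rotation as R
def K(ci):
    f=192/np.tan(np.radians(ci['fov_y']/2)); return f,ci['cx'],ci['cy']
def RT(ci): return R.from_euler('xyz',ci['orientation'],degrees=True).as_matrix(),np.array(ci['origin'])
def px2w(ci,u,v,z):
    f,cx,cy=K(ci);r,o=RT(ci)
    d=r@np.array([(u-cx)/f,(v-cy)/f,1]); return o+d*(z-o[2])/d[2]
def w2px(ci,P):
    f,cx,cy=K(ci);r,o=RT(ci); c=(np.atleast_2d(P)-o)@r
    return np.c_[cx+f*c[:,0]/c[:,2],cy+f*c[:,1]/c[:,2]]
def cloud(ci,d):
    f,cx,cy=K(ci);r,o=RT(ci); v,u=np.mgrid[:384,:512]
    return np.stack([(u-cx)/f*d,(v-cy)/f*d,d],-1)@r.T+o
def ortho(ci,p,x0,x1,y0,y1,z,s=1.0):
    # output: up=+x, left=+y ; s px per mm
    H=int((x1-x0)*s);W=int((y1-y0)*s)
    v,u=np.mgrid[:H,:W]; X=x1-v/s; Y=y1-u/s
    q=w2px(ci,np.c_[X.ravel(),Y.ravel(),np.full(X.size,z)]).astype(np.float32)
    return cv2.remap(p,q[:,0].reshape(H,W),q[:,1].reshape(H,W),cv2.INTER_CUBIC)
E
python3 - <<'E'
from bench import *
from h import *
d=np.load('pics/top0.npy');ci=camera_info('top');C=cloud(ci,d)
names=dict(ring=(112,232),oblong=(180,239),round=(222,172),square=(400,232),cap=(146,173),choke=(254,242),hs=(293,168),tr=(358,176),bot=(327,230))
for k,(u,v) in names.items():
    print(k,px2w(ci,u,v,9).round(0),C[v-1:v+2,u-1:u+2,2].round(0).tolist())
print(C[200:215,270:300,2].mean(), (d==0).sum())
p=cv2.imread('pics/top0.png')
c=cv2.convertScaleAbs(p[110:290,60:460],alpha=1.8); cv2.imwrite('pics/topc.png',cv2.resize(c,(800,360),interpolation=cv2.INTER_CUBIC))
E
```

```text
ring [462. 360.   9.] [[11.0, 9.0, 2.0], [19.0, 18.0, 14.0], [9.0, 18.0, 12.0]]
oblong [445. 184.   9.] [[5.0, 1.0, 3.0], [2.0, 5.0, 4.0], [5.0, 6.0, 1.0]]
round [620.  79.   9.] [[1.0, 3.0, 4.0], [-1.0, -1.0, 2.0], [5.0, 5.0, 4.0]]
square [ 465. -376.    9.] [[2.0, 2.0, 5.0], [7.0, 2.0, 4.0], [5.0, 6.0, 5.0]]
cap [617. 279.   9.] [[47.0, 48.0, 49.0], [54.0, 53.0, 51.0], [49.0, 49.0, 49.0]]
choke [438.  -5.   9.] [[2.0, -0.0, 0.0], [0.0, 0.0, 6.0], [-0.0, -2.0, 1.0]]
hs [ 631. -106.    9.] [[29.0, 32.0, 29.0], [12.0, 21.0, 21.0], [27.0, 30.0, 13.0]]
tr [ 610. -274.    9.] [[36.0, 34.0, 32.0], [31.0, 32.0, 32.0], [32.0, 34.0, 34.0]]
bot [ 469. -191.    9.] [[62.0, 59.0, 61.0], [59.0, 57.0, 59.0], [54.0, 55.0, 60.0]]
-0.14623315324698674 801
```

View pics/topc.png

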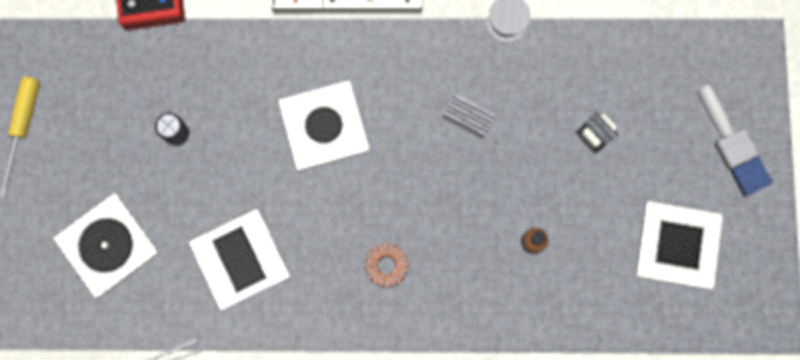

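```bash
cat > m.py <<'E'
from bench import *
from h import *
d=np.load('pics/top0.npy');ci=camera_info('top');C=cloud(ci,d)
p=cv2.imread('pics/top0.png')
X0,X1,Y0,Y1=380,700,-460,460
s=2
o=ortho(ci,p,X0,X1,Y0,Y1,9,s); g=cv2.cvtColor(o,cv2.COLOR_BGR2GRAY)
m=(g>140).astype(np.uint8)
cs,_=cv2.findContours(m,cv2.RETR_CCOMP,cv2.CHAIN_APPROX_NONE)
for c in cs:
    r=cv2.minAreaRect(c)
    if min(r[1])>60*1 :
        bx=cv2.boxPoints(r); w=[(X1-b[1]/s,Y1-b[0]/s) for b in bx]
        e=np.array(w[1])-w[0]; a=np.degrees(np.arctan2(e[1],e[0]))
        print('xy',round(X1-r[0][1]/s,1),round(Y1-r[0][0]/s,1),'size',np.round(np.array(r[1])/s,1),'edge0',round(np.hypot(*e),1),'ang',round(a,1))
# parts at heights by cloud
for k,(u,v,zmin) in dict(cap=(146,173,30),choke=(254,242,15),hs=(293,168,18),tr=(358,176,18),bot=(327,230,15)).items():
    w=C[v-18:v+19,u-18:u+19].reshape(-1,3); w=w[w[:,2]>zmin]
    r=cv2.minAreaRect(w[:,:2].astype(np.float32)); print(k,w.mean(0).round(1),np.round(r[0],1),np.round(r[1],1),round(r[2],1),len(w))
E
python3 m.py
```

```text
xy 444.2 186.8 size [95.  95.7] edge0 95.7 ang -63.4
xy 444.3 186.9 size [80.3 48.3] edge0 48.3 ang -63.2
xy 464.7 -374.4 size [94.  93.7] edge0 93.7 ang -9.9
xy 465.1 -374.4 size [61.4 61.9] edge0 61.9 ang -10.2
xy 461.8 359.6 size [94.3 94.6] edge0 94.6 ang -52.5
xy 461.6 359.5 size [75.8 75.8] edge0 75.8 ang -60.9
xy 620.0 81.2 size [94.6 94.8] edge0 94.8 ang -74.1
xy 620.1 81.2 size [54.2 54.3] edge0 54.3 ang -39.8
cap [602.6 268.7  68.9] [477.5 141. ] [407.4  34. ] 45.9 172
choke [433.6  -1.6  50.8] [407.1 -14. ] [116.4  53.5] 23.2 301
hs [ 622.  -104.8   54. ] [499.3 -49.7] [ 59.  315.6] 66.0 231
tr [ 605.9 -270.    41.9] [ 486.2 -147.2] [ 39.5 392.8] 44.3 208
bot [ 461.1 -180.    85.6] [ 403.9 -111.1] [ 30.1 229.8] 39.1 141
```

```bash
sed -i 's/w=w\[w\[:,2\]>zmin\]/w=w[(w[:,2]>zmin)\&(w[:,2]<75)]/' m.py; python3 m.py | tail -5
python3 - <<'E'
from bench import *
from h import *
ci=camera_info('top');p=cv2.imread('pics/top0.png')
t=[]
for (x,y,z) in ((609,272,50),(438,-2,32),(626,-104,32),(606,-270,34)):
    o=ortho(ci,p,x-45,x+45,y-45,y+45,z,4); o=cv2.convertScaleAbs(o,alpha=1.8)
    for k in range(0,360,40): cv2.line(o,(k+20,0),(k+20,4),(0,255,255)); cv2.line(o,(0,k+20),(4,k+20),(0,255,255))
    cv2.drawMarker(o,(180,180),(0,0,255),0,10); t.append(o)
cv2.imwrite('pics/parts.png',cv2.resize(np.vstack([np.hstack(t[:2]),np.hstack(t[2:])]),(600,600)))
E
```

```text
cap [607.2 273.7  47.7] [607.7 275. ] [33.2 34.2] 43.2 169
choke [435.1  -1.4  30.3] [435.2  -1.2] [52.6 52.6] 0.6 296
hs [ 628.1 -106.9   27.2] [ 628.  -106.8] [59.4 30.2] 61.6 226
tr [ 608.5 -272.5   30. ] [ 609.7 -274. ] [40.1 36.8] 39.6 206
bot [ 465.4 -186.1   42.3] [ 467.  -187.6] [30.  30.7] 86.6 136
```

View pics/parts.png

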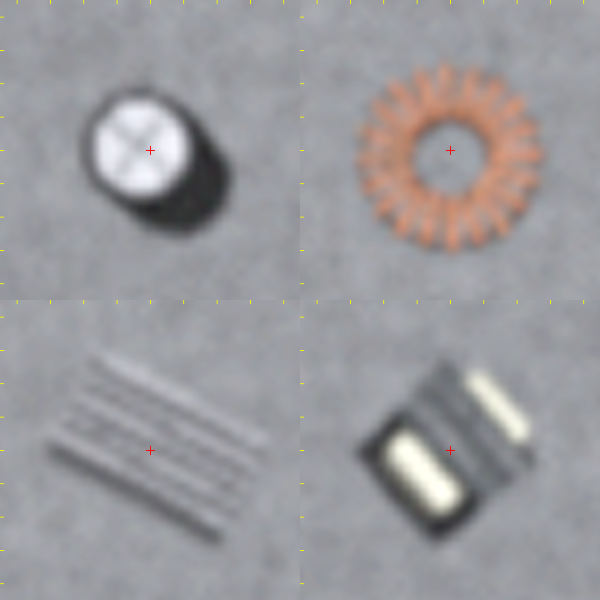

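```bash
cat > g.py <<'E'
import sys
from bench import *
from h import *
# usage: g.py x y z yaw -> shift/turn in tool frame from measured pose; orientation target tool straight down
def go(x,y,z,yaw,q=0):
    s=sense(); r=R.from_euler('xyz',s['tcp_rot'],degrees=True)
    t=R.from_euler('xyz',[180,0,yaw],degrees=True)
    rv=(r.inv()*t).as_rotvec(degrees=True)
    d=r.inv().apply(np.array([x,y,z])-s['tool_pos'])/1000
    print('t',s['time'],'pos',s['tool_pos'].round(1),s['tcp_rot'].round(2),'gap',round(s['finger_gap'],1),'F',s['ft_force'].round(1))
    print('turn',rv.round(2),'shift',d.round(4))
if len(sys.argv)>4: go(*map(float,sys.argv[1:5]))
E
python3 g.py 608 272 200 100; python3 -c "
import bench;print([n for n in dir(bench) if n[0]!='_']);print(getattr(bench,'nose_length',None))"
```

```text
t 0.1 pos [ 172.5 -574.2  247.3] [-1.799e+02 -1.000e-02  1.672e+01] gap 85.3 F [-0.5 -0.4  0.7]
turn [-7.000e-02 -8.000e-02 -8.328e+01] shift [ 0.6605 -0.685   0.0486]
['PlanningError', 'camera_info', 'hand_in', 'nose_length', 'sense', 'snapshot']
17.0
```

Call:
jog_arm(
  plan=[
    [[0, 0, -83.3], [0.66, -0.685, 0.048], 1],
    [[0, 0, -83.3], [0.66, -0.685, 0.048], 1],
    [[0, 0, -83.3], [0.66, -0.685, 0.048], 1],
    [[0, 0, -83.3], [0.66, -0.685, 0.048], 1],
    [[0, 0, -83.3], [0.66, -0.685, 0.048], 1],
    [[0, 0, -83.3], [0.66, -0.685, 0.048], 1],
    [[0, 0, -83.3], [0.66, -0.685, 0.048], 1],
    [[0, 0, -83.3], [0.66, -0.685, 0.048], 1],
    [[0, 0, -83.3], [0.66, -0.685, 0.048], 1],
    [[0, 0, -83.3], [0.66, -0.685, 0.048], 1],
    [[0, 0, -83.3], [0.66, -0.685, 0.048], 1],
    [[0, 0, -83.3], [0.66, -0.685, 0.048], 1],
  ],
)

```text
time: 1.6
tool_pos: [515.6, 93.6, 210.1]
tcp_rot: [-180.0, 0.0, 100.0]
ft_force: [0.2, -0.6, 0.7]
finger_gap: 85.7
```

```bash
python3 g.py 608 274 200 100
```

```text
t 1.6 pos [515.6  93.6 210.1] [-1.7999e+02  1.0000e-02  1.0004e+02] gap 85.7 F [ 0.2 -0.6  0.7]
turn [-0.01  0.01  0.04] shift [0.1616 0.1224 0.0101]
```

Call:
jog_arm(
  plan=[
    [[0, 0, 0], [0.161, 0.122, 0.01], 1],
    [[0, 0, 0], [0.161, 0.122, 0.01], 1],
    [[0, 0, 0], [0.161, 0.122, 0.01], 1],
    [[0, 0, 0], [0.161, 0.122, 0.01], 1],
    [[0, 0, 0], [0.161, 0.122, 0.01], 1],
  ],
)

```text
time: 2.22
tool_pos: [606.9, 271.7, 199.4]
tcp_rot: [-179.9, 0.0, 100.1]
ft_force: [0.3, -1.6, 0.3]
finger_gap: 85.5
```

```bash
cat > w.py <<'E'
import sys
from bench import *
from h import *
# w.py name x y z : wrist picture; ortho at z around x,y
n=sys.argv[1];x,y,z=map(float,sys.argv[2:5]); hw=float(sys.argv[5]) if len(sys.argv)>5 else 50
s=sense();ci=camera_info('wrist');p,d=snapshot('wrist')
print(s['time'],s['tool_pos'].round(1),s['tcp_rot'].round(2),'gap',s['finger_gap'].round(1),'F',s['ft_force'].round(1))
cv2.imwrite(f'pics/{n}_raw.png',p);np.savez(f'pics/{n}.npz',d=d,o=ci['origin'],a=ci['orientation'])
o=ortho(ci,p,x-hw,x+hw,y-hw,y+hw,z,250/hw); o=cv2.convertScaleAbs(o,alpha=1.6)
step=2500/hw
for k in range(11):
    t=int(k*step); cv2.line(o,(t,0),(t,6),(0,255,255)); cv2.line(o,(0,t),(6,t),(0,255,255))
cv2.drawMarker(o,(250,250),(0,0,255),0,12); cv2.imwrite(f'pics/{n}.png',np.hstack([o,np.zeros((500,0,3),np.uint8)]))
C=cloud(ci,d); sel=(abs(C[...,0]-x)<hw)&(abs(C[...,1]-y)<hw)&(C[...,2]>(z*0.6 if z>12 else z-3))&(C[...,2]<z+15)&(d>0)
w=C[sel]
if len(w)>30:
    r=cv2.minAreaRect(w[:,:2].astype(np.float32)); print('cloud rect',np.round(r[0],1),np.round(r[1],1),round(r[2],1),len(w),'z50/95',np.percentile(w[:,2],[50,95]).round(1))
b=C[(C[...,2]<3)&(d>0)]; print('bench z',np.median(b[:,2]).round(2))
E
python3 w.py wcap 610 275 50
```

```text
Traceback (most recent call last):
  File "w.py", line 7, in <module>
    print(s['time'],s['tool_pos'].round(1),s['tcp_rot'].round(2),'gap',s['finger_gap'].round(1),'F',s['ft_force'].round(1))
                                                                       ^^^^^^^^^^^^^^^^^^^^^
AttributeError: 'float' object has no attribute 'round'
```

```bash
sed -i "s/s\['finger_gap'\].round(1)/round(s['finger_gap'],1)/" w.py; python3 w.py wcap 610 275 50
```

```text
2.275 [606.9 270.6 199.9] [-1.7993e+02  4.0000e-02  1.0003e+02] gap 85.3 F [ 0.8 -0.   0.1]
cloud rect [612.4 273.5] [34.1 34.3] 76.6 1344 z50/95 [50.2 51.6]
bench z 0.84
```

View pics/wcap.png

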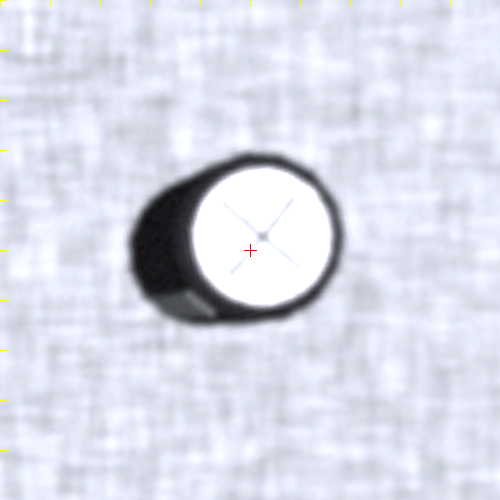

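View pics/wcap_raw.png

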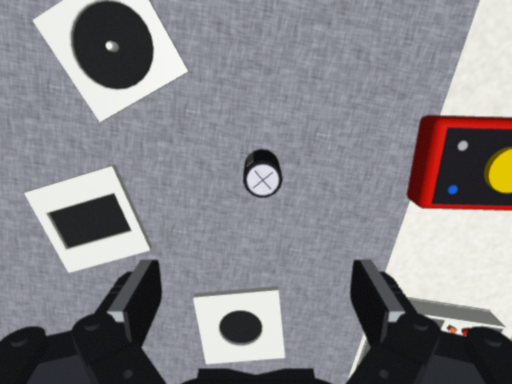

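The raw view shows the capacitor top at (262,180), with three nests in view. I'll measure those nests here and compare them with the top camera.

```bash
python3 - <<'E'
from h import *
z=np.load('pics/wcap.npz');ci=dict(origin=z['o'],orientation=z['a'],fov_y=59.83144018554201,cx=255.57727470573352,cy=193.66312942756392)
p=cv2.imread('pics/wcap_raw.png')
X0,X1,Y0,Y1,s=380,700,0,430,2
o=ortho(ci,p,X0,X1,Y0,Y1,9,s); g=cv2.cvtColor(o,cv2.COLOR_BGR2GRAY)
m=(g>165).astype(np.uint8)
cs,_=cv2.findContours(m,cv2.RETR_CCOMP,cv2.CHAIN_APPROX_NONE)
for c in cs:
    r=cv2.minAreaRect(c)
    if min(r[1])>60 and max(r[1])<220: print('xy',round(X1-r[0][1]/s,1),round(Y1-r[0][0]/s,1),'size',np.round(np.array(r[1])/s,1),round(r[2],1))
E
python3 g.py 611.5 273.8 110 100
```

```text
xy 446.7 183.9 size [97.8 97.8] 63.1
xy 447.4 185.1 size [76.7 44.9] 63.1
xy 463.7 357.5 size [97.8 98.2] 52.4
xy 615.8 260.8 size [30.4 30.4] 45.0
xy 623.1 77.9 size [98.3 98.9] 74.0
xy 623.0 79.5 size [50.9 50.9] 45.0
t 2.325 pos [607.  270.  200.4] [-1.7996e+02  4.0000e-02  9.9980e+01] gap 85.1 F [-0.1  0.   0.4]
turn [-0.04  0.04 -0.02] shift [0.003  0.0051 0.0904]
```

Call:
jog_arm(
  plan=[
    [[0, 0, 0], [0.003, 0.005, 0.05], 1],
    [[0, 0, 0], [0.003, 0.005, 0.1], 1],
    [[0, 0, 0], [0.003, 0.005, 0.13], 0.5],
    [[0, 0, 0], [0.003, 0.005, 0.155], 0.3],
    [[0, 0, 0], [0.003, 0.005, 0.168], 0.2],
    [[0, 0, 0], [0.003, 0.005, 0.168], 0.2],
  ],
  force=30,
)

```text
time: 3.08
tool_pos: [611.2, 273.9, 32.2]
tcp_rot: [-179.9, 0.0, 100.0]
ft_force: [-0.3, 0.0, -0.0]
finger_gap: 51.2
```

```bash
python3 g.py 611.5 273.8 32 100; python3 w.py wc2 611 274 50
```

```text
t 3.075 pos [611.2 273.9  32.2] [-1.7993e+02  2.0000e-02  9.9950e+01] gap 51.2 F [-0.3  0.  -0. ]
turn [-0.07  0.02 -0.05] shift [-0.0001  0.0002  0.0002]
3.075 [611.2 273.9  32.2] [-1.7993e+02  2.0000e-02  9.9950e+01] gap 51.2 F [-0.3  0.  -0. ]
cloud rect [611.8 273.6] [100.4  34.4] 4.1 11787 z50/95 [50.1 62.6]
bench z 0.98
```

View pics/wc2_raw.png

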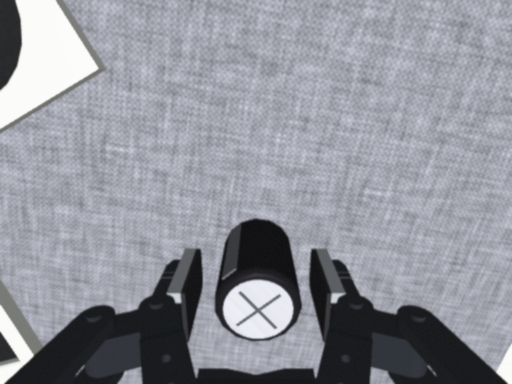

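The capacitor top at (260,308) is centred between the pads (inner faces at 203 and 312). Closing.

Call:
jog_arm(
  plan=[
    [[0, 0, 0], [0, 0, 0], -0.5],
    [[0, 0, 0], [0, 0, 0], -0.5],
    [[0, 0, 0], [0, 0, 0], -0.5],
    [[0, 0, 0], [0, 0, 0], -0.5],
    [[0, 0, 0], [0, 0, -0.03], -0.5],
    [[0, 0, 0], [0, 0, -0.06], -0.5],
    [[0, 0, 0], [0, 0, -0.06], -0.5],
  ],
  force=30,
)

```text
time: 4.0
tool_pos: [614.1, 276.1, 96.5]
tcp_rot: [179.6, -0.1, 100.0]
ft_force: [0.2, -0.0, -1.5]
finger_gap: 34.1
```

```bash
python3 g.py 621.6 80.2 92 100;python3 w.py wc3 611 274 100
```

```text
t 4.0 pos [614.1 276.1  96.5] [ 1.7962e+02 -7.0000e-02  1.0003e+02] gap 34.1 F [ 0.2 -0.  -1.5]
turn [ 0.38 -0.07  0.03] shift [-0.1942 -0.0268  0.0041]
4.0 [614.1 276.1  96.5] [ 1.7962e+02 -7.0000e-02  1.0003e+02] gap 34.1 F [ 0.2 -0.  -1.5]
cloud rect [616.3 275.2] [60.1 34.6] 22.6 10733 z50/95 [109.7 113.2]
bench z 0.92
```

View pics/wc3_raw.png

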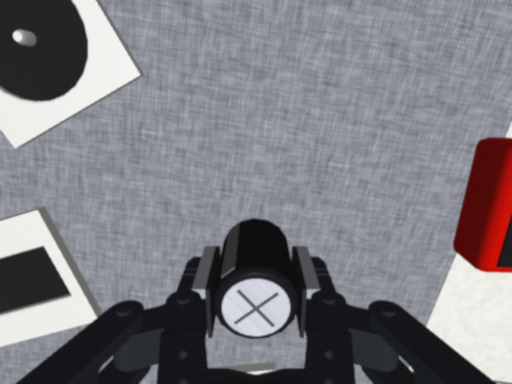

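Call:
jog_arm(
  plan=[
    [[0, 0, 0], [-0.02, -0.0025, 0], -0.5],
    [[0, 0, 0], [-0.055, -0.007, 0], -0.5],
    [[0, 0, 0], [-0.09, -0.011, 0], -0.5],
    [[0, 0, 0], [-0.13, -0.016, 0], -0.5],
    [[0, 0, 0], [-0.165, -0.02, 0], -0.5],
    [[0, 0, 0], [-0.185, -0.0225, 0], -0.5],
    [[0, 0, 0], [-0.1925, -0.0235, 0], -0.5],
    [[0, 0, 0], [-0.1925, -0.0235, 0], -0.5],
    [[0, 0, 0], [-0.1925, -0.0235, 0], -0.5],
  ],
)

```text
time: 5.18
tool_pos: [622.0, 82.5, 92.4]
tcp_rot: [-180.0, -0.0, 100.1]
ft_force: [1.2, -0.3, 0.1]
finger_gap: 34.3
```

```bash
python3 g.py 621.6 80.2 37 100;python3 w.py wc4 621 80 100
```

```text
t 5.175 pos [622.   82.5  92.4] [-1.8000e+02 -2.0000e-02  1.0008e+02] gap 34.3 F [ 1.2 -0.3  0.1]
turn [-0.   -0.02  0.08] shift [-0.0022 -0.0008  0.0554]
5.175 [622.   82.5  92.4] [-1.8000e+02 -2.0000e-02  1.0008e+02] gap 34.3 F [ 1.2 -0.3  0.1]
cloud rect [624.1  82.1] [60.  34.2] 23.2 11566 z50/95 [106.7 113.3]
bench z 0.98
```

View pics/wc4_raw.png

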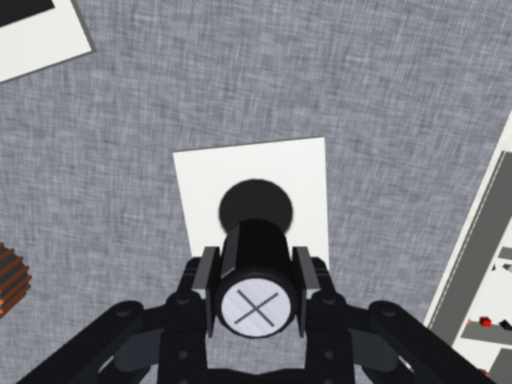

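Call:
jog_arm(
  plan=[
    [[0, 0, 0], [0, 0, 0.02], -0.5],
    [[0, 0, 0], [0, 0, 0.04], -0.5],
    [[0, 0, 0], [0, 0, 0.05], -0.5],
    [[0, 0, 0], [0, 0, 0.053], -0.5],
    [[0, 0, 0], [0, 0, 0.055], -0.5],
    [[0, 0, 0], [0, 0, 0.056], -0.5],
    [[0, 0, 0], [0, 0, 0.056], -0.5],
  ],
)

```text
time: 6.1
tool_pos: [620.9, 81.5, 38.4]
tcp_rot: [-179.8, -0.0, 100.0]
ft_force: [-17.9, -1.1, 25.0]
finger_gap: 34.2
```

```bash
python3 g.py 621.6 80.2 36.2 100;python3 w.py wc5 621 80 100
```

```text
t 6.1 pos [620.9  81.5  38.4] [-1.7982e+02 -2.0000e-02  1.0003e+02] gap 34.2 F [-17.9  -1.1  25. ]
turn [-0.18 -0.02  0.03] shift [-0.0014  0.0004  0.0022]
6.1 [620.9  81.5  38.4] [-1.7982e+02 -2.0000e-02  1.0003e+02] gap 34.2 F [-17.9  -1.1  25. ]
cloud rect [621.5  83.9] [104.1  32.1] 9.8 22089 z50/95 [ 82.6 102.4]
bench z 0.98
```

View pics/wc5_raw.png

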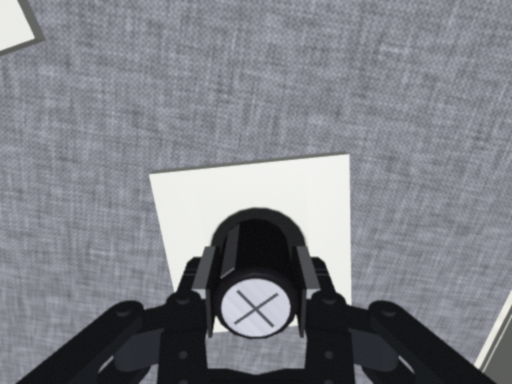

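```bash
python3 - <<'E'
from h import *
def L(n):
    z=np.load(f'pics/{n}.npz');ci=dict(origin=z['o'],orientation=z['a'],fov_y=59.83144018554201,cx=255.57727470573352,cy=193.66312942756392)
    return ci,z['d']
for n,pts in (('wc5',dict(capL=(235,305),capC=(256,306),capR=(277,306),capT=(256,285),capB=(256,328),plate=(180,200),plate2=(330,200),plate3=(250,185),floor=(256,214),bench=(110,200),bench2=(420,200))),('wc2',dict(capC=(258,310),capT=(258,290),bench=(150,180),bench2=(380,180)))):
    ci,d=L(n);C=cloud(ci,d)
    for k,(u,v) in pts.items():
        w=C[v-4:v+5,u-6:u+7].reshape(-1,3); dd=d[v-4:v+5,u-6:u+7].ravel()>0; print(n,k,np.median(w[dd],0).round(1))
E
```

```text
wc5 capL [613.7  79.3  54.7]
wc5 capC [621.8  80.5  54.8]
wc5 capR [630.   81.7  54.5]
wc5 capT [620.1  89.8  54.7]
wc5 capB [623.7  69.7  54.6]
wc5 plate [579.9 100.9   9.2]
wc5 plate2 [652.9 114.    9.3]
wc5 plate3 [612.7 114.7   9.1]
wc5 floor [618.5  98.3   4.4]
wc5 bench [542.4  91.3   1. ]
wc5 bench2 [701.6 119.5   0.8]
wc2 capC [612.9 272.7  50.9]
wc2 capT [611.4 281.6  50.7]
wc2 bench [554.3 300.5   1. ]
wc2 bench2 [665.6 320.1   1. ]
```

Cap top to plate top is 45.5 mm against an expected 45, and the top is level, so it's seated on the floor. Easing off and releasing.

Call:
jog_arm(
  plan=[
    [[0, 0, 0], [0, 0, -0.0015], -0.5],
    [[0, 0, 0], [0, 0, -0.0015], -0.5],
    [[0, 0, 0], [0, 0, -0.0015], -0.1],
    [[0, 0, 0], [0, 0, -0.0015], 0.1],
    [[0, 0, 0], [0, 0, -0.0015], 0.2],
    [[0, 0, 0], [0, 0, -0.0015], 0.2],
    [[0, 0, 0], [0, 0, -0.03], 0.3],
    [[0, 0, 0], [0, 0, -0.08], 0.5],
    [[0, 0, 0], [0, 0, -0.12], 1],
    [[0, 0, 0], [0, 0, -0.14], 1],
  ],
)

```text
time: 7.4
tool_pos: [623.4, 81.5, 179.6]
tcp_rot: [179.8, 0.0, 100.0]
ft_force: [-0.3, 0.2, -0.6]
finger_gap: 85.5
```

```bash
python3 w.py wc6 621 80 54;python3 g.py 437.3 -2.8 170 90
```

```text
7.4 [623.4  81.5 179.6] [1.7976e+02 3.0000e-02 1.0002e+02] gap 85.5 F [-0.3  0.2 -0.6]
cloud rect [623.   79.9] [34.2 34.1] 27.9 1587 z50/95 [54.2 55.6]
bench z 0.93
t 7.45 pos [624.1  81.5 181.4] [1.7966e+02 4.0000e-02 1.0002e+02] gap 85.7 F [ 0.8 -0.1  1.6]
turn [3.400e-01 1.000e-02 1.002e+01] shift [-0.0506 -0.1986  0.0102]
```

View pics/wc6_raw.png

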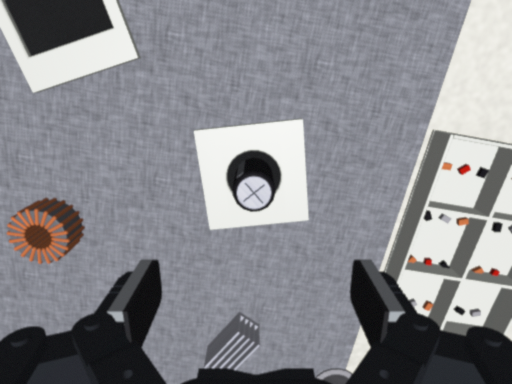

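The capacitor stands in the pocket at (254,190). Now to above the choke.

Call:
jog_arm(
  plan=[
    [[0, 0, 10], [-0.05, -0.197, 0.008], 1],
    [[0, 0, 10], [-0.05, -0.197, 0.008], 1],
    [[0, 0, 10], [-0.05, -0.197, 0.008], 1],
    [[0, 0, 10], [-0.05, -0.197, 0.008], 1],
    [[0, 0, 10], [-0.05, -0.197, 0.008], 1],
    [[0, 0, 10], [-0.05, -0.197, 0.008], 1],
    [[0, 0, 10], [-0.05, -0.197, 0.008], 1],
  ],
)

```text
time: 8.32
tool_pos: [437.5, -1.8, 168.4]
tcp_rot: [-180.0, -0.0, 90.1]
ft_force: [-0.3, -0.9, -0.4]
finger_gap: 85.6
```

```bash
python3 w.py wk1 437 -3 32;python3 g.py 437.3 -2.8 24 90
```

```text
8.325 [437.5  -1.8 168.4] [-1.7999e+02 -1.0000e-02  9.0050e+01] gap 85.6 F [-0.3 -0.9 -0.4]
cloud rect [438.8  -3.7] [54.8 54.6] 47.3 2781 z50/95 [31.4 32.8]
bench z 0.74
t 8.375 pos [437.4  -1.8 168.3] [-1.7998e+02 -1.0000e-02  9.0060e+01] gap 85.2 F [-0.1  0.1  0.1]
turn [-0.02 -0.01  0.06] shift [-0.001  -0.      0.1443]
```

View pics/wk1.png

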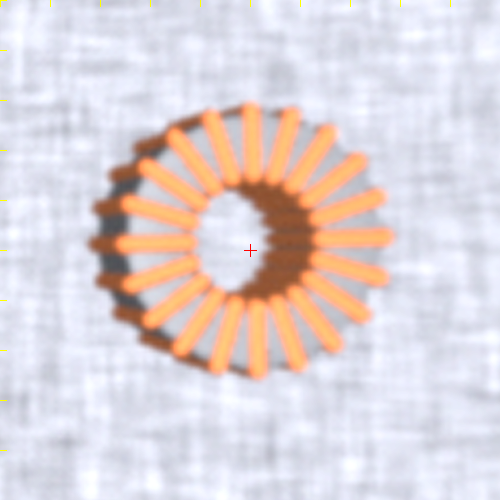

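Call:
jog_arm(
  plan=[
    [[0, 0, 0], [-0.001, 0, 0.05], 1],
    [[0, 0, 0], [-0.001, 0, 0.1], 1],
    [[0, 0, 0], [-0.001, 0, 0.125], 0.8],
    [[0, 0, 0], [-0.001, 0, 0.138], 0.8],
    [[0, 0, 0], [-0.001, 0, 0.143], 0.7],
    [[0, 0, 0], [-0.001, 0, 0.143], 0.7],
    [[0, 0, 0], [-0.001, 0, 0.143], 0.7],
  ],
)

```text
time: 9.25
tool_pos: [437.9, -3.2, 26.7]
tcp_rot: [179.9, 0.0, 90.0]
ft_force: [-0.1, -0.9, 0.2]
finger_gap: 72.9
```

```bash
python3 w.py wk2 437 -3 32
```

```text
9.25 [437.9  -3.2  26.7] [1.7988e+02 2.0000e-02 9.0020e+01] gap 72.9 F [-0.1 -0.9  0.2]
cloud rect [435.6  -1.9] [55.2 89.9] 65.7 14146 z50/95 [31.4 42.8]
bench z 0.95
```

View pics/wk2_raw.png

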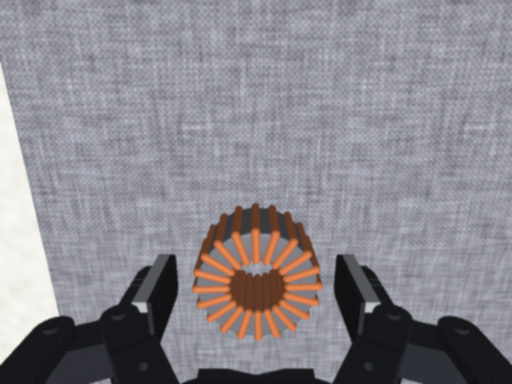

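The choke sits centred at (257,287) between the pads (177 and 337). Closing, then lifting.

Call:
jog_arm(
  plan=[
    [[0, 0, 0], [0, 0, 0.001], -0.2],
    [[0, 0, 0], [0, 0, 0.001], -0.2],
    [[0, 0, 0], [0, 0, 0.001], -0.2],
    [[0, 0, 0], [0, 0, 0.001], -0.2],
    [[0, 0, 0], [0, 0, 0.001], -0.2],
    [[0, 0, 0], [0, 0, -0.005], -0.2],
    [[0, 0, 0], [0, 0, -0.03], -0.2],
    [[0, 0, 0], [0, 0, -0.055], -0.2],
    [[0, 0, 0], [0, 0, -0.06], -0.2],
    [[0, 0, 0], [0, 0, -0.06], -0.2],
  ],
  force=40,
)

```text
time: 10.55
tool_pos: [436.8, -3.1, 85.3]
tcp_rot: [180.0, 0.0, 90.0]
ft_force: [0.3, -0.0, -0.3]
finger_gap: 55.4
```

```bash
python3 w.py wk3 437 -3 92;python3 g.py 462.7 358.5 86 90
```

```text
10.55 [436.8  -3.1  85.3] [179.98   0.    90.02] gap 55.4 F [ 0.3 -0.  -0.3]
cloud rect [436.2   0.5] [60.  64.5] 49.3 16530 z50/95 [ 90.6 101.3]
bench z 0.83
t 10.6 pos [436.3  -3.   84.7] [-1.7995e+02 -1.0000e-02  9.0020e+01] gap 54.9 F [-0.2  0.8 -1.4]
turn [-0.05 -0.01  0.02] shift [ 0.3615  0.0265 -0.0013]
```

View pics/wk3_raw.png

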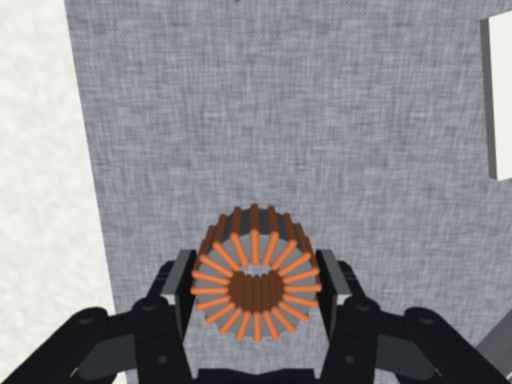

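Call:
jog_arm(
  plan=[
    [[0, 0, 0], [0.015, 0.001, 0], -0.2],
    [[0, 0, 0], [0.05, 0.004, 0], -0.2],
    [[0, 0, 0], [0.095, 0.007, 0], -0.2],
    [[0, 0, 0], [0.14, 0.01, 0], -0.2],
    [[0, 0, 0], [0.185, 0.0135, 0], -0.2],
    [[0, 0, 0], [0.23, 0.017, 0], -0.2],
    [[0, 0, 0], [0.275, 0.02, 0], -0.2],
    [[0, 0, 0], [0.32, 0.0235, 0], -0.2],
    [[0, 0, 0], [0.35, 0.0255, 0], -0.2],
    [[0, 0, 0], [0.3615, 0.026, 0], -0.2],
    [[0, 0, 0], [0.3615, 0.026, 0], -0.2],
    [[0, 0, 0], [0.3615, 0.026, 0], -0.2],
  ],
)

```text
time: 12.1
tool_pos: [462.3, 357.4, 85.0]
tcp_rot: [-179.9, 0.1, 90.0]
ft_force: [0.6, 0.0, 0.1]
finger_gap: 55.4
```

```bash
python3 w.py wk4 462 359 92;python3 g.py 462.7 358.5 40 90
```

```text
12.1 [462.3 357.4  85. ] [-1.7995e+02  5.0000e-02  8.9990e+01] gap 55.4 F [0.6 0.  0.1]
cloud rect [462.5 361.2] [61. 63.] 46.6 16586 z50/95 [ 90.3 101.2]
bench z 0.89
t 12.15 pos [462.5 357.3  85.2] [-1.7997e+02  4.0000e-02  8.9960e+01] gap 55.2 F [ 0.4  0.1 -1.3]
turn [-0.03  0.04 -0.04] shift [0.0012 0.0002 0.0452]
```

View pics/wk4_raw.png

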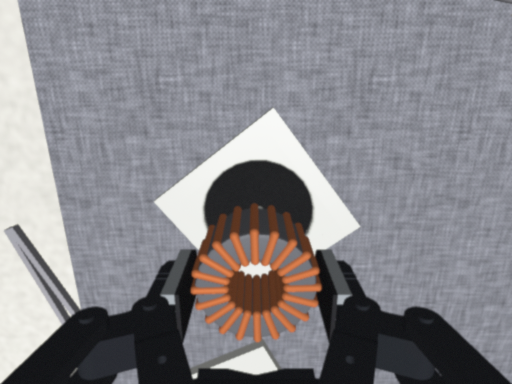

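```bash
python3 - <<'E'
from bench import *
from h import *
ci=camera_info('wrist')
for a in ((257,291,91.5),(257,287,91.5),(260,208,15),(258,212,4),): print(px2w(ci,*a).round(1))
p=cv2.imread('pics/wk4_raw.png'); c=cv2.convertScaleAbs(p[150:350,160:360],alpha=2.2); cv2.imwrite('pics/wk4c.png',cv2.resize(c,(600,600),interpolation=cv2.INTER_CUBIC))
E
```

```text
[463.8 356.   91.5]
[463.8 357.9  91.5]
[465.9 363.4  15. ]
[464.7 356.2   4. ]
```

View pics/wk4c.png

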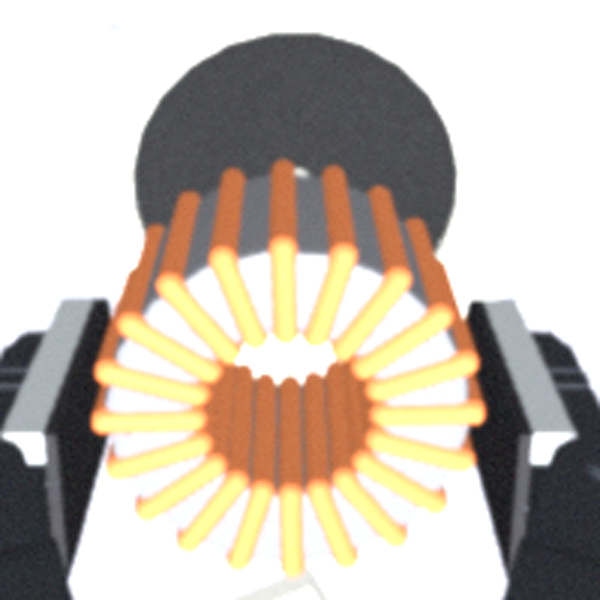

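```bash
python3 - <<'E'
from bench import *
from h import *
ci=camera_info('wrist')
for a in ((258.7,161,9),(205.3,209,9),(312,209,9),(260,207,15),(274,108,9),(153.5,202,9),(360,226,9)): print(a,px2w(ci,*a).round(1))
E
```

```text
(258.7, 161, 9) [465.  392.3   9. ]
(205.3, 209, 9) [430.4 360.4   9. ]
(312, 209, 9) [499.8 360.4   9. ]
(260, 207, 15) [465.9 364.1  15. ]
(274, 108, 9) [474.  424.2   9. ]
(153.5, 202, 9) [397.2 365.2   9. ]
(360, 226, 9) [532.2 348.3   9. ]
```

Call:
jog_arm(
  plan=[
    [[0, 0, 0], [0, 0.001, 0.015], -0.2],
    [[0, 0, 0], [0, 0.001, 0.03], -0.2],
    [[0, 0, 0], [0, 0.001, 0.04], -0.2],
    [[0, 0, 0], [0, 0.001, 0.045], -0.2],
    [[0, 0, 0], [0, 0.001, 0.049], -0.2],
    [[0, 0, 0], [0, 0.001, 0.052], -0.2],
    [[0, 0, 0], [0, 0.001, 0.053], -0.2],
    [[0, 0, 0], [0, 0.001, 0.053], -0.2],
  ],
)

```text
time: 13.15
tool_pos: [463.8, 358.5, 32.7]
tcp_rot: [180.0, -0.0, 90.0]
ft_force: [-0.0, -0.4, -0.3]
finger_gap: 55.2
```

```bash
python3 w.py wk5 462 359 36; python3 - <<'E'
from bench import *
from h import *
z=np.load('pics/wk5.npz');C=cloud(camera_info('wrist'),z['d'])
w=C[225:345,190:325].reshape(-1,3);w=w[(w[:,2]>28)&(w[:,2]<48)];print(np.percentile(w[:,2],[50,80,90]),np.median(C[140:160,250:265,2]))
E
```

```text
13.15 [463.8 358.5  32.7] [ 1.7998e+02 -1.0000e-02  9.0020e+01] gap 55.2 F [-0.  -0.4 -0.3]
cloud rect [464.7 362.5] [62.5 61.4] 44.0 14432 z50/95 [38.1 46.2]
bench z 0.98
[38.21161736 38.95454458 39.32632768] 9.318026547263742
```

View pics/wk5_raw.png

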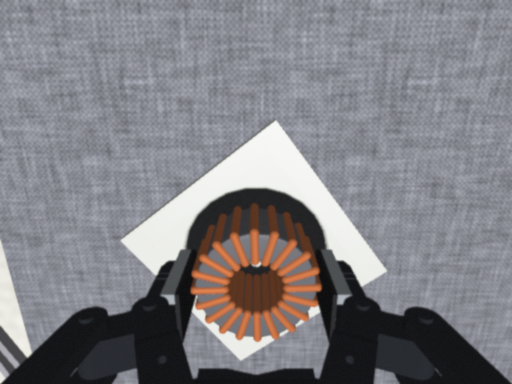

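The post tip is visible inside the hole at (257,263) and there's no contact force. About 2–3 mm to go.

Call:
jog_arm(
  plan=[
    [[0, 0, 0], [0, 0, 0.001], -0.2],
    [[0, 0, 0], [0, 0, 0.002], -0.2],
    [[0, 0, 0], [0, 0, 0.0025], -0.2],
    [[0, 0, 0], [0, 0, 0.0025], -0.2],
  ],
)

```text
time: 13.7
tool_pos: [463.6, 358.4, 30.0]
tcp_rot: [-180.0, 0.0, 90.0]
ft_force: [-0.6, 0.5, -0.4]
finger_gap: 55.5
```

```bash
python3 w.py wk6 462 359 36; python3 - <<'E'
from bench import *
from h import *
z=np.load('pics/wk6.npz');C=cloud(camera_info('wrist'),z['d'])
w=C[225:345,190:325].reshape(-1,3);w=w[(w[:,2]>28)&(w[:,2]<48)];print(np.percentile(w[:,2],[50,80,90]),np.median(C[140:160,250:265,2]))
E
```

```text
13.7 [463.6 358.4  30. ] [-180.      0.     90.02] gap 55.5 F [-0.6  0.5 -0.4]
cloud rect [463.6 362.3] [60.7 63.2] 47.4 14327 z50/95 [35.5 46. ]
bench z 0.99
[35.48510607 36.19911852 36.54221174] 9.224822958512604
```

Call:
jog_arm(
  plan=[
    [[0, 0, 0], [0, 0, 0.0005], -0.2],
    [[0, 0, 0], [0, 0, 0.001], -0.2],
    [[0, 0, 0], [0, 0, 0.001], -0.2],
  ],
)

```text
time: 14.12
tool_pos: [463.7, 358.5, 29.9]
tcp_rot: [180.0, 0.0, 90.0]
ft_force: [-4.8, -2.7, 7.4]
finger_gap: 55.7
```

Contact at 7 N. Releasing and lifting.

Call:
jog_arm(
  plan=[
    [[0, 0, 0], [0, 0, -0.0005], 0.4],
    [[0, 0, 0], [0, 0, -0.0005], 0.6],
    [[0, 0, 0], [0, 0, -0.0005], 0.75],
    [[0, 0, 0], [0, 0, -0.0005], 0.75],
    [[0, 0, 0], [0, 0, -0.02], 0.8],
    [[0, 0, 0], [0, 0, -0.06], 1],
    [[0, 0, 0], [0, 0, -0.1], 1],
    [[0, 0, 0], [0, 0, -0.14], 1],
    [[0, 0, 0], [0, 0, -0.14], 1],
  ],
)

```text
time: 15.25
tool_pos: [466.3, 360.1, 175.5]
tcp_rot: [179.5, -0.3, 90.0]
ft_force: [0.9, -0.9, 0.1]
finger_gap: 85.5
```

```bash
python3 w.py wk7 463 358 36;python3 g.py 629 -107 170 63.8
```

```text
15.25 [466.3 360.1 175.5] [179.54  -0.3   90.02] gap 85.5 F [ 0.9 -0.9  0.1]
cloud rect [464.2 358.1] [54.7 54.8] 63.5 2759 z50/95 [35.3 36.7]
bench z 0.79
t 15.3 pos [465.1 359.4 172.7] [179.72  -0.18  90.02] gap 85.5 F [ 0.2 -0.9 -0.6]
turn [ 0.23 -0.24 26.22] shift [-0.4665  0.1637  0.002 ]
```

View pics/wk7_raw.png

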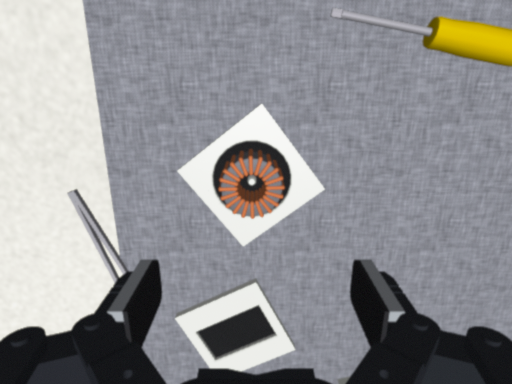

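The choke is in the pocket with the post showing in the hole at (252,181), top at 35–36 mm. On to the heat sink.

Call:
jog_arm(
  plan=[
    [[0, 0, 26.2], [-0.466, 0.163, 0], 1],
    [[0, 0, 26.2], [-0.466, 0.163, 0], 1],
    [[0, 0, 26.2], [-0.466, 0.163, 0], 1],
    [[0, 0, 26.2], [-0.466, 0.163, 0], 1],
    [[0, 0, 26.2], [-0.466, 0.163, 0], 1],
    [[0, 0, 26.2], [-0.466, 0.163, 0], 1],
    [[0, 0, 26.2], [-0.466, 0.163, 0], 1],
    [[0, 0, 26.2], [-0.466, 0.163, 0], 1],
    [[0, 0, 26.2], [-0.466, 0.163, 0], 1],
    [[0, 0, 26.2], [-0.466, 0.163, 0], 1],
    [[0, 0, 26.2], [-0.466, 0.163, 0], 1],
  ],
)

```text
time: 16.68
tool_pos: [626.3, -106.1, 168.5]
tcp_rot: [-179.9, -0.0, 63.9]
ft_force: [0.0, 0.6, -0.5]
finger_gap: 85.4
```

```bash
python3 w.py wh1 629 -107 32;python3 g.py 629 -107 24 63.8
```

```text
16.675 [ 626.3 -106.1  168.5] [-179.93   -0.     63.9 ] gap 85.4 F [ 0.   0.6 -0.5]
cloud rect [ 632.3 -109.5] [60.1 28. ] 61.5 1064 z50/95 [31.9 33.1]
bench z 0.87
t 16.725 pos [ 626.5 -106.1  168.7] [-179.96   -0.     63.91] gap 85.4 F [ 0.3  0.  -0.2]
turn [-0.04 -0.    0.11] shift [0.0003 0.0028 0.1447]
```

View pics/wh1.png

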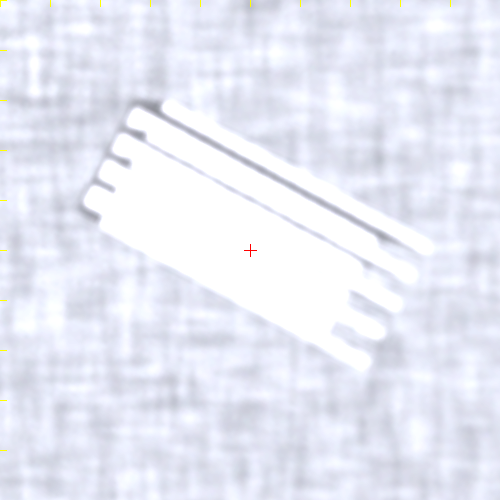

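```bash
python3 g.py 631 -108.5 25.5 61.7
```

```text
t 16.725 pos [ 626.5 -106.1  168.7] [-179.96   -0.     63.91] gap 85.4 F [ 0.3  0.  -0.2]
turn [-0.04 -0.    2.21] shift [-0.0002  0.0053  0.1432]
```

Call:
jog_arm(
  plan=[
    [[0, 0, 2.2], [0, 0.005, 0.05], 1],
    [[0, 0, 2.2], [0, 0.005, 0.1], 1],
    [[0, 0, 2.2], [0, 0.005, 0.125], 0.5],
    [[0, 0, 2.2], [0, 0.005, 0.138], 0.2],
    [[0, 0, 2.2], [0, 0.005, 0.143], 0],
    [[0, 0, 2.2], [0, 0.005, 0.143], 0],
    [[0, 0, 2.2], [0, 0.005, 0.143], 0],
  ],
)

```text
time: 17.6
tool_pos: [632.4, -109.9, 27.6]
tcp_rot: [179.9, -0.0, 61.6]
ft_force: [-0.2, -0.7, -0.3]
finger_gap: 42.7
```

```bash
python3 w.py wh2 631 -108 32
```

```text
17.6 [ 632.4 -109.9   27.6] [ 1.7986e+02 -3.0000e-02  6.1630e+01] gap 42.7 F [-0.2 -0.7 -0.3]
cloud rect [ 632.3 -109.9] [63.9 60.5] 21.0 7208 z50/95 [32.1 43.8]
bench z 1.0
```

View pics/wh2_raw.png

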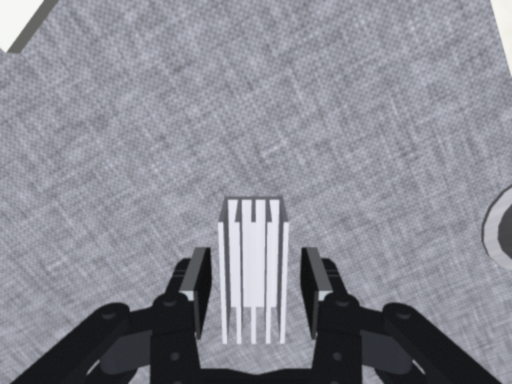

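The heat sink is centred at column 254 (jaw middle 256) and aligned. Closing, then lifting.

Call:
jog_arm(
  plan=[
    [[0, 0, 0], [0, 0, 0], -0.6],
    [[0, 0, 0], [0, 0, 0], -0.6],
    [[0, 0, 0], [0, 0, 0], -0.6],
    [[0, 0, 0], [0, 0, 0], -0.6],
    [[0, 0, 0], [0, 0, 0], -0.6],
    [[0, 0, 0], [0, 0, -0.005], -0.6],
    [[0, 0, 0], [0, 0, -0.03], -0.6],
    [[0, 0, 0], [0, 0, -0.055], -0.6],
    [[0, 0, 0], [0, 0, -0.06], -0.6],
    [[0, 0, 0], [0, 0, -0.06], -0.6],
  ],
  force=40,
)

```text
time: 18.9
tool_pos: [631.2, -109.7, 85.7]
tcp_rot: [-180.0, 0.0, 61.6]
ft_force: [0.2, 0.8, -1.2]
finger_gap: 27.6
```

```bash
python3 w.py wh3 631 -108 92;python3 g.py 445.7 185.6 87 26.8
```

```text
18.9 [ 631.2 -109.7   85.7] [-179.99    0.     61.62] gap 27.6 F [ 0.2  0.8 -1.2]
cloud rect [ 632.  -109.9] [61.3 54.6] 61.5 11410 z50/95 [ 85.5 105. ]
bench z 0.95
t 18.95 pos [ 630.6 -109.6   84.8] [-1.7991e+02  2.0000e-02  6.1620e+01] gap 26.9 F [ 0.5 -0.8 -0.9]
turn [-0.08  0.05 34.82] shift [ 0.1718 -0.303  -0.0018]
```

View pics/wh3_raw.png

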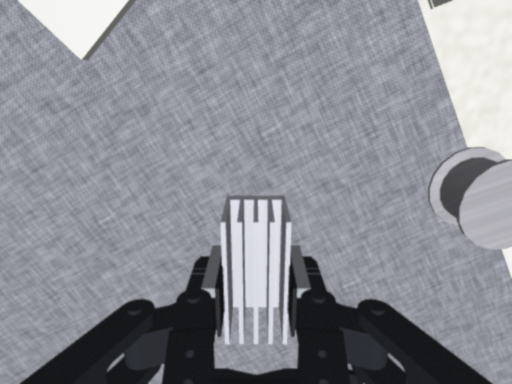

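Call:
jog_arm(
  plan=[
    [[0, 0, 2], [0.008, -0.014, 0], -0.6],
    [[0, 0, 6], [0.028, -0.05, 0], -0.6],
    [[0, 0, 10.5], [0.05, -0.088, 0], -0.6],
    [[0, 0, 15], [0.073, -0.128, 0], -0.6],
    [[0, 0, 19.5], [0.095, -0.168, 0], -0.6],
    [[0, 0, 24], [0.118, -0.208, 0], -0.6],
    [[0, 0, 28.5], [0.14, -0.246, 0], -0.6],
    [[0, 0, 32], [0.158, -0.278, 0], -0.6],
    [[0, 0, 34.8], [0.169, -0.298, 0], -0.6],
    [[0, 0, 34.8], [0.172, -0.303, 0], -0.6],
    [[0, 0, 34.8], [0.172, -0.303, 0], -0.6],
    [[0, 0, 34.8], [0.172, -0.303, 0], -0.6],
  ],
)

```text
time: 20.45
tool_pos: [446.8, 184.9, 85.7]
tcp_rot: [180.0, 0.0, 26.8]
ft_force: [0.2, 0.6, -1.3]
finger_gap: 27.3
```

```bash
python3 w.py wh4 445 185 9;python3 g.py 445.7 185.6 40 26.8
```

```text
20.45 [446.8 184.9  85.7] [1.7999e+02 2.0000e-02 2.6810e+01] gap 27.3 F [ 0.2  0.6 -1.3]
cloud rect [452.4 187.2] [84.7 96.4] 26.9 8532 z50/95 [ 9.2 10.2]
bench z 0.96
t 20.5 pos [446.9 184.9  85.8] [1.7999e+02 1.0000e-02 2.6780e+01] gap 27.4 F [ 0.1 -0.3 -1.7]
turn [ 0.01  0.01 -0.02] shift [-0.0007 -0.0012  0.0458]
```

View pics/wh4_raw.png

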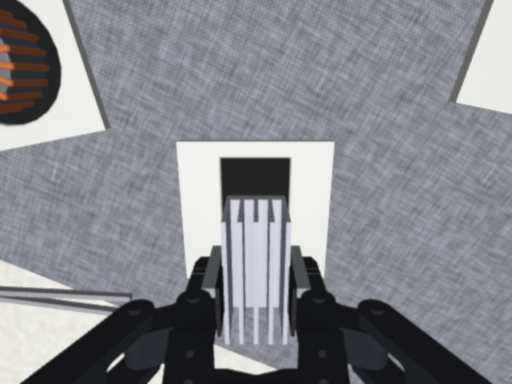

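Call:
jog_arm(
  plan=[
    [[0, 0, 0], [-0.0005, -0.001, 0.015], -0.6],
    [[0, 0, 0], [-0.0005, -0.001, 0.03], -0.6],
    [[0, 0, 0], [-0.0005, -0.001, 0.042], -0.6],
    [[0, 0, 0], [-0.0005, -0.001, 0.049], -0.6],
    [[0, 0, 0], [-0.0005, -0.001, 0.053], -0.6],
    [[0, 0, 0], [-0.0005, -0.001, 0.054], -0.6],
    [[0, 0, 0], [-0.0005, -0.001, 0.054], -0.6],
    [[0, 0, 0], [-0.0005, -0.001, 0.054], -0.6],
  ],
)

```text
time: 21.5
tool_pos: [445.9, 186.4, 32.4]
tcp_rot: [180.0, -0.0, 26.8]
ft_force: [-0.1, 0.1, -0.7]
finger_gap: 27.1
```

```bash
python3 w.py wh5 446 186 36; python3 - <<'E'
from bench import *
from h import *
z=np.load('pics/wh5.npz');C=cloud(camera_info('wrist'),z['d'])
w=C[195:345,220:290].reshape(-1,3);w=w[(w[:,2]>29)&(w[:,2]<46)];print(np.percentile(w[:,2],[50,80,90]))
E
```

```text
21.5 [445.9 186.4  32.4] [ 1.7999e+02 -4.0000e-02  2.6820e+01] gap 27.1 F [-0.1  0.1 -0.7]
cloud rect [447.1 185.8] [61.2 54.6] 27.7 6589 z50/95 [37.4 47.3]
bench z 1.01
[37.40493585 38.00111895 38.34390313]
```

View pics/wh5_raw.png

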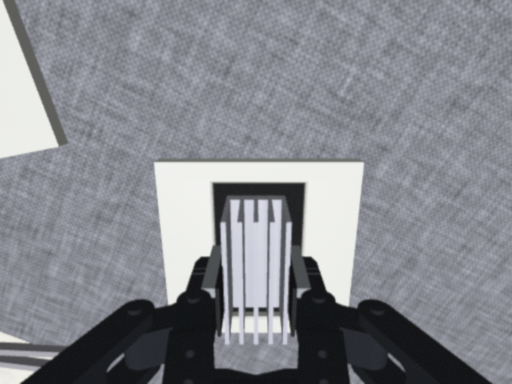

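Call:
jog_arm(
  plan=[
    [[0, 0, 0], [0, 0, 0.001], -0.6],
    [[0, 0, 0], [0, 0, 0.0018], -0.6],
    [[0, 0, 0], [0, 0, 0.0022], -0.6],
    [[0, 0, 0], [0, 0, 0.0022], -0.6],
  ],
)

```text
time: 22.05
tool_pos: [445.8, 186.4, 31.0]
tcp_rot: [180.0, -0.0, 26.8]
ft_force: [-5.9, -2.9, 14.2]
finger_gap: 27.5
```

```bash
python3 w.py wh6 446 186 36; python3 - <<'E'
from bench import *
from h import *
z=np.load('pics/wh6.npz');C=cloud(camera_info('wrist'),z['d'])
w=C[195:345,220:290].reshape(-1,3);w=w[(w[:,2]>29)&(w[:,2]<46)];print(np.percentile(w[:,2],[50,80,90]))
E
```

```text
22.05 [445.8 186.4  31. ] [180.    -0.    26.83] gap 27.5 F [-5.9 -2.9 14.2]
cloud rect [447.  185.8] [60.9 54.6] 27.1 6566 z50/95 [36.1 47.3]
bench z 1.01
[36.12304509 36.70133142 37.0857152 ]
```

Fin tops are at 36.1 (expected 36), with 14 N of contact. Releasing.

Call:
jog_arm(
  plan=[
    [[0, 0, 0], [0, 0, -0.001], -0.6],
    [[0, 0, 0], [0, 0, -0.001], -0.2],
    [[0, 0, 0], [0, 0, -0.001], 0],
    [[0, 0, 0], [0, 0, -0.001], 0.1],
    [[0, 0, 0], [0, 0, -0.001], 0.1],
    [[0, 0, 0], [0, 0, -0.02], 0.3],
    [[0, 0, 0], [0, 0, -0.06], 0.8],
    [[0, 0, 0], [0, 0, -0.1], 1],
    [[0, 0, 0], [0, 0, -0.14], 1],
    [[0, 0, 0], [0, 0, -0.14], 1],
  ],
)

```text
time: 23.35
tool_pos: [448.1, 187.1, 173.9]
tcp_rot: [179.9, -0.4, 26.8]
ft_force: [0.3, -0.3, -0.6]
finger_gap: 85.7
```

```bash
python3 w.py wh7 446 186 36;python3 g.py 609 -273 170 130
```

```text
23.35 [448.1 187.1 173.9] [179.93  -0.42  26.82] gap 85.7 F [ 0.3 -0.3 -0.6]
cloud rect [446.8 186. ] [60.6 28. ] 26.8 978 z50/95 [36.  37.2]
bench z 0.84
t 23.4 pos [446.8 186.7 171.6] [179.96  -0.21  26.82] gap 85.2 F [-0.7 -0.5 -0.3]
turn [   0.22   -0.12 -103.18] shift [-0.0626  0.4834  0.0016]
```

View pics/wh7_raw.png

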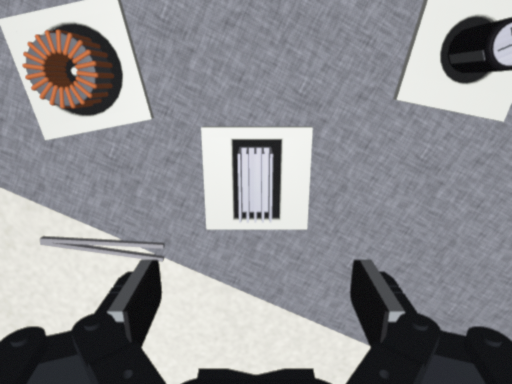

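The heat sink is flat in the oblong pocket. Next the transformer, approaching with yaw −50.

Call:
jog_arm(
  plan=[
    [[0, 0, 76.8], [-0.0625, 0.483, 0], 1],
    [[0, 0, 76.8], [-0.0625, 0.483, 0], 1],
    [[0, 0, 76.8], [-0.0625, 0.483, 0], 1],
    [[0, 0, 76.8], [-0.0625, 0.483, 0], 1],
    [[0, 0, 76.8], [-0.0625, 0.483, 0], 1],
    [[0, 0, 76.8], [-0.0625, 0.483, 0], 1],
    [[0, 0, 76.8], [-0.0625, 0.483, 0], 1],
    [[0, 0, 76.8], [-0.0625, 0.483, 0], 1],
    [[0, 0, 76.8], [-0.0625, 0.483, 0], 1],
    [[0, 0, 76.8], [-0.0625, 0.483, 0], 1],
    [[0, 0, 76.8], [-0.0625, 0.483, 0], 1],
  ],
)

```text
time: 24.78
tool_pos: [607.3, -271.5, 169.1]
tcp_rot: [180.0, 0.1, -49.9]
ft_force: [0.1, 0.3, 0.5]
finger_gap: 85.3
```

```bash
python3 w.py wt1 609 -273 34;python3 g.py 609 -273 26 -50
```

```text
24.775 [ 607.3 -271.5  169.1] [ 1.7998e+02  8.0000e-02 -4.9900e+01] gap 85.3 F [0.1 0.3 0.5]
cloud rect [ 614.2 -277.8] [39.4 37.5] 40.2 1849 z50/95 [33.8 35.2]
bench z 0.98
t 24.825 pos [ 607.6 -271.6  169.6] [ 1.800e+02  3.000e-02 -4.989e+01] gap 85.4 F [ 0.4 -0.3 -0.6]
turn [0.   0.03 0.11] shift [ 0.0021 -0.0002  0.1436]
```

View pics/wt1.png

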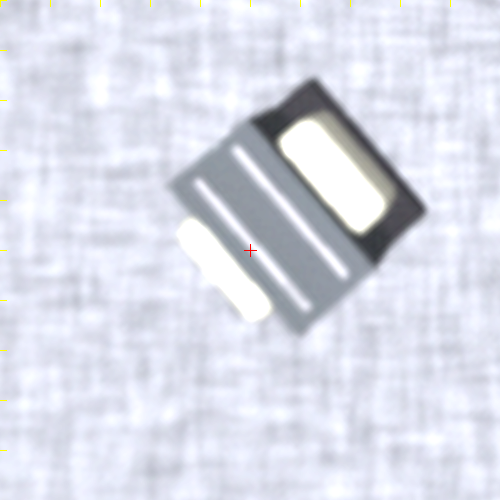

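View pics/wt1_raw.png

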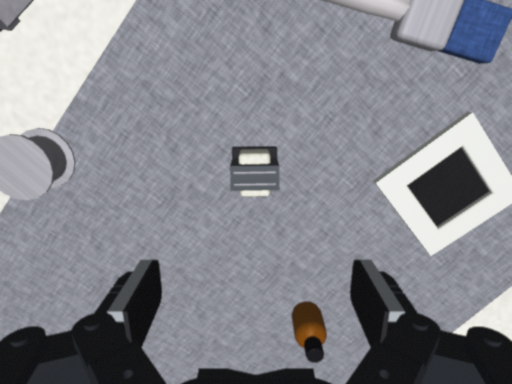

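```bash
python3 - <<'E'
from h import *
z=np.load('pics/wt1.npz');ci=dict(origin=z['o'],orientation=z['a'],fov_y=59.83144018554201,cx=255.57727470573352,cy=193.66312942756392)
p=cv2.imread('pics/wt1_raw.png')
X0,X1,Y0,Y1,s=390,560,-450,-300,4
o=ortho(ci,p,X0,X1,Y0,Y1,9,s); g=cv2.cvtColor(o,cv2.COLOR_BGR2GRAY)
cs,_=cv2.findContours((g>165).astype(np.uint8),cv2.RETR_CCOMP,cv2.CHAIN_APPROX_NONE)
for c in cs:
    r=cv2.minAreaRect(c)
    if min(r[1])>120: print('xy',round(X1-r[0][1]/s,1),round(Y1-r[0][0]/s,1),'size',np.round(np.array(r[1])/s,1),round(r[2],1))
E
python3 g.py 612.5 -277 26 -49.6
```

```text
xy 465.5 -377.1 size [ 97.7 100.7] 10.0
xy 467.9 -377.1 size [56.6 56.6] 9.9
t 24.825 pos [ 607.6 -271.6  169.6] [ 1.800e+02  3.000e-02 -4.989e+01] gap 85.4 F [ 0.4 -0.3 -0.6]
turn [ 0.    0.03 -0.29] shift [ 0.0074 -0.0003  0.1436]
```

Call:
jog_arm(
  plan=[
    [[0, 0, -0.3], [0.008, 0, 0.05], 1],
    [[0, 0, -0.3], [0.008, 0, 0.1], 1],
    [[0, 0, -0.3], [0.008, 0, 0.125], 0.7],
    [[0, 0, -0.3], [0.008, 0, 0.138], 0.4],
    [[0, 0, -0.3], [0.008, 0, 0.143], 0.3],
    [[0, 0, -0.3], [0.008, 0, 0.143], 0.3],
    [[0, 0, -0.3], [0.008, 0, 0.143], 0.3],
  ],
)

```text
time: 25.7
tool_pos: [613.9, -279.6, 28.6]
tcp_rot: [-179.9, -0.1, -49.7]
ft_force: [0.8, -0.0, 0.3]
finger_gap: 55.3
```

```bash
python3 w.py wt2 613 -277 34
```

```text
25.7 [ 613.9 -279.6   28.6] [-1.7995e+02 -1.4000e-01 -4.9680e+01] gap 55.3 F [ 0.8 -0.   0.3]
cloud rect [ 613.1 -278.7] [83.3 38.3] 40.9 9994 z50/95 [34.  45.7]
bench z 1.03
```

View pics/wt2_raw.png

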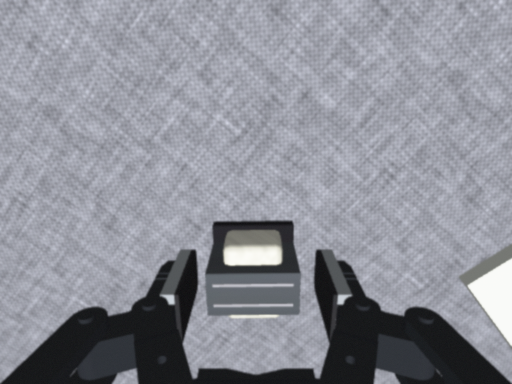

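The core (cols 206–301) is centred between the pads (197–316). Closing, then lifting.

Call:
jog_arm(
  plan=[
    [[0, 0, 0], [0, 0, 0.001], -0.4],
    [[0, 0, 0], [0, 0, 0.001], -0.4],
    [[0, 0, 0], [0, 0, 0.001], -0.4],
    [[0, 0, 0], [0, 0, 0.001], -0.4],
    [[0, 0, 0], [0, 0, 0.001], -0.4],
    [[0, 0, 0], [0, 0, -0.005], -0.4],
    [[0, 0, 0], [0, 0, -0.03], -0.4],
    [[0, 0, 0], [0, 0, -0.055], -0.4],
    [[0, 0, 0], [0, 0, -0.06], -0.4],
    [[0, 0, 0], [0, 0, -0.06], -0.4],
  ],
  force=50,
)

```text
time: 27.0
tool_pos: [612.7, -279.1, 86.5]
tcp_rot: [180.0, 0.0, -49.7]
ft_force: [-0.1, 0.7, -1.9]
finger_gap: 39.3
```

```bash
python3 w.py wt3 613 -277 92;python3 g.py 467.2 -376.3 86 -10
```

```text
27.0 [ 612.7 -279.1   86.5] [180.     0.   -49.68] gap 39.3 F [-0.1  0.7 -1.9]
cloud rect [ 612.3 -278.7] [66.7 39. ] 41.0 11392 z50/95 [ 92.3 101.8]
bench z 1.0
t 27.05 pos [ 612.2 -278.8   85.6] [ 1.7997e+02  8.0000e-02 -4.9680e+01] gap 39.2 F [ 0.4 -0.3 -1.7]
turn [  0.     0.09 -39.68] shift [-0.0195  0.1737 -0.0003]
```

View pics/wt3_raw.png

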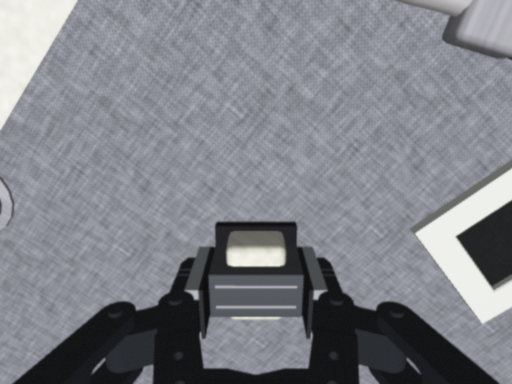

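Call:
jog_arm(
  plan=[
    [[0, 0, -3], [-0.001, 0.01, 0], -0.4],
    [[0, 0, -8], [-0.004, 0.035, 0], -0.4],
    [[0, 0, -14], [-0.007, 0.062, 0], -0.4],
    [[0, 0, -20], [-0.01, 0.09, 0], -0.4],
    [[0, 0, -26], [-0.013, 0.118, 0], -0.4],
    [[0, 0, -32], [-0.016, 0.145, 0], -0.4],
    [[0, 0, -37], [-0.0185, 0.165, 0], -0.4],
    [[0, 0, -39.7], [-0.0195, 0.173, 0], -0.4],
    [[0, 0, -39.7], [-0.0195, 0.1735, 0], -0.4],
    [[0, 0, -39.7], [-0.0195, 0.1735, 0], -0.4],
    [[0, 0, -39.7], [-0.0195, 0.1735, 0], -0.4],
  ],
)

```text
time: 28.42
tool_pos: [468.2, -376.0, 86.4]
tcp_rot: [-180.0, 0.0, -10.0]
ft_force: [0.0, 0.6, -1.4]
finger_gap: 39.0
```

```bash
python3 w.py wt4 467 -376 9;python3 g.py 467.2 -376.3 40 -10
```

```text
28.425 [ 468.2 -376.    86.4] [-1.7998e+02  2.0000e-02 -9.9800e+00] gap 39.0 F [ 0.   0.6 -1.4]
cloud rect [ 475.7 -378.6] [96.5 80. ] 80.1 8945 z50/95 [ 9.2 10.2]
bench z 0.98
t 28.475 pos [ 468.3 -376.1   86.5] [-1.7999e+02  1.0000e-02 -9.9700e+00] gap 39.0 F [ 0.   0.7 -1.2]
turn [-0.01  0.01  0.03] shift [-0.001   0.0004  0.0465]
```

View pics/wt4_raw.png

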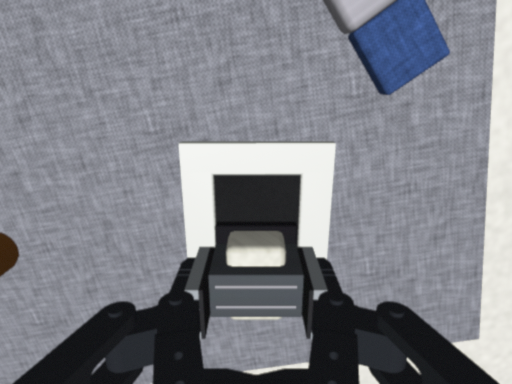

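Call:
jog_arm(
  plan=[
    [[0, 0, 0], [-0.001, 0, 0.015], -0.4],
    [[0, 0, 0], [-0.001, 0, 0.03], -0.4],
    [[0, 0, 0], [-0.001, 0, 0.042], -0.4],
    [[0, 0, 0], [-0.001, 0, 0.049], -0.4],
    [[0, 0, 0], [-0.001, 0, 0.053], -0.4],
    [[0, 0, 0], [-0.001, 0, 0.054], -0.4],
    [[0, 0, 0], [-0.001, 0, 0.054], -0.4],
    [[0, 0, 0], [-0.001, 0, 0.054], -0.4],
  ],
)

```text
time: 29.48
tool_pos: [467.3, -376.6, 33.3]
tcp_rot: [180.0, -0.0, -10.0]
ft_force: [-0.1, -0.5, -1.8]
finger_gap: 38.9
```

```bash
cat > tz.py <<'E'
import sys
from bench import *
from h import *
z=np.load(f'pics/{sys.argv[1]}.npz');C=cloud(camera_info('wrist'),z['d'])
w=C[278:315,212:300];print('core z L/C/R',[round(float(np.median(w[:,a:b,2])),1) for a,b in((5,25),(30,55),(65,85))],'front/back',np.median(w[:8,:,2]).round(1),np.median(w[-8:,:,2]).round(1))
E
python3 w.py wt5 467 -376 38; python3 tz.py wt5
```

```text
29.475 [ 467.3 -376.6   33.3] [ 1.7997e+02 -4.0000e-02 -9.9800e+00] gap 38.9 F [-0.1 -0.5 -1.8]
cloud rect [ 465.9 -376.9] [66.6 38. ] 79.4 9508 z50/95 [39.9 48.7]
bench z 1.03
core z L/C/R [40.4, 40.4, 40.4] front/back 40.4 40.4
```

View pics/wt5_raw.png

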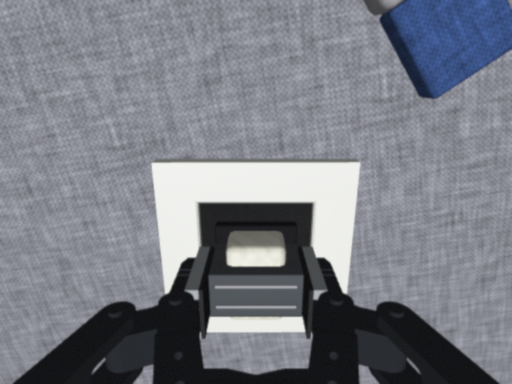

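Call:
jog_arm(
  plan=[
    [[0, 0, 0], [0, 0, 0.001], -0.4],
    [[0, 0, 0], [0, 0, 0.0018], -0.4],
    [[0, 0, 0], [0, 0, 0.0022], -0.4],
    [[0, 0, 0], [0, 0, 0.0022], -0.4],
  ],
)

```text
time: 30.02
tool_pos: [467.0, -376.4, 31.2]
tcp_rot: [180.0, -0.0, -10.0]
ft_force: [-1.9, 2.2, 5.1]
finger_gap: 39.4
```

```bash
python3 w.py wt6 467 -376 38; python3 tz.py wt6
```

```text
30.025 [ 467.  -376.4   31.2] [180.    -0.    -9.98] gap 39.4 F [-1.9  2.2  5.1]
cloud rect [ 466.  -376.7] [66.7 38.1] 78.3 9621 z50/95 [38.  49.8]
bench z 1.03
core z L/C/R [38.3, 38.3, 38.3] front/back 38.3 38.3
```

Core top is level at 38.3 (expected 38), with about 6 N of contact. Releasing and retreating.

Call:
jog_arm(
  plan=[
    [[0, 0, 0], [0, 0, 0], 0],
    [[0, 0, 0], [0, 0, 0], 0.2],
    [[0, 0, 0], [0, 0, 0], 0.3],
    [[0, 0, 0], [0, 0, 0], 0.4],
    [[0, 0, 0], [0, 0, -0.001], 0.4],
    [[0, 0, 0], [0, 0, -0.02], 0.5],
    [[0, 0, 0], [0, 0, -0.06], 0.8],
    [[0, 0, 0], [0, 0, -0.1], 1],
    [[0, 0, 0], [0, 0, -0.16], 1],
    [[0, 0, 0], [0, 0, -0.2], 1],
    [[0, 0, 0], [0, 0, -0.2], 1],
    [[0, 0, 0], [0, 0, -0.2], 1],
  ],
)

```text
time: 31.58
tool_pos: [466.9, -376.2, 231.0]
tcp_rot: [180.0, -0.0, -10.0]
ft_force: [-0.5, 1.3, -0.4]
finger_gap: 85.8
```

```bash
python3 w.py wt7 467 -376 38; python3 - <<'E'
from bench import *
from h import *
for n in('top','side'):
    p,d=snapshot(n); np.save(f'pics/{n}9.npy',d)
    cv2.imwrite(f'pics/{n}9.png',cv2.convertScaleAbs(p,alpha=1.6))
    if n=='top':
        c=cv2.convertScaleAbs(p[110:290,60:460],alpha=1.6); cv2.imwrite('pics/top9c.png',cv2.resize(c,(800,360),interpolation=cv2.INTER_CUBIC))
E
```

```text
31.575 [ 466.9 -376.2  231. ] [ 1.7998e+02 -3.0000e-02 -9.9800e+00] gap 85.8 F [-0.5  1.3 -0.4]
cloud rect [ 465.6 -376.5] [39.6 37.1] 80.0 1283 z50/95 [37.8 39.3]
bench z 0.72
```

View pics/top9c.png

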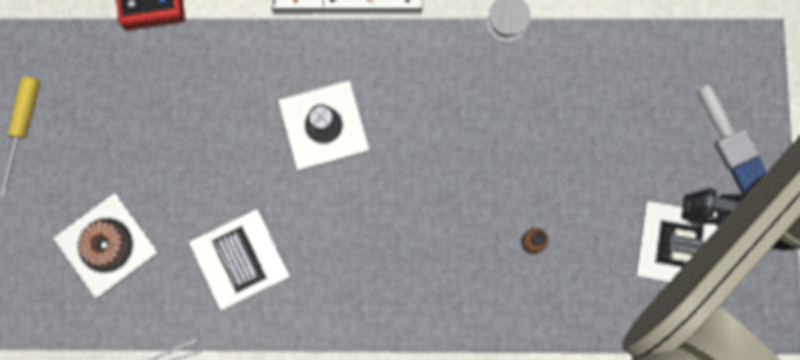

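View pics/wt7_raw.png

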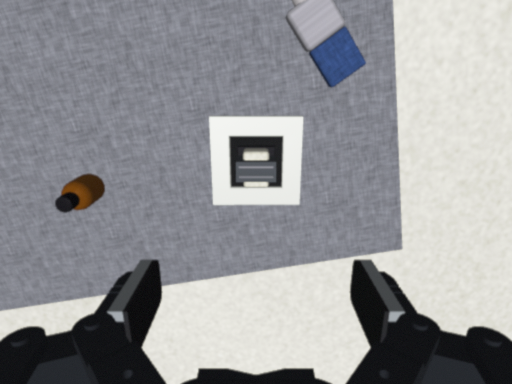

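View pics/side9.png

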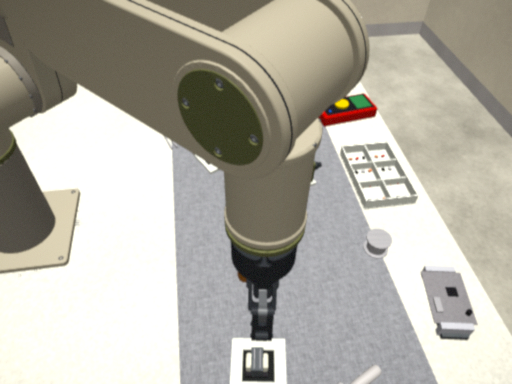

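All four parts sit in their nests: capacitor (320,118), choke (103,244), heat sink (238,257) and transformer (255,165 in the wrist view). The bottle still stands at (534,240), where it started. Handing in.

```bash
python3 -c "
from bench import *
print(hand_in())"
```

```text
the job is handed in; nothing more can be done
None
```

I placed all four parts in their matching nests, in the order you listed them, and handed the job in at about 32 s of the 112 s allowed. The hand-in gives no verdict.

**Last checks:** After each release, the depth picture put the part at the height it should have when flat on its pocket floor:

| Part | Measured top | Expected top |
|---|---|---|
| Capacitor | 54–55 mm | 54 mm |
| Choke (post visible in the hole) | 35–36 mm | 36 mm |
| Heat sink | 36 mm | 36 mm |
| Transformer | 38 mm | 38 mm |

The flux bottle was still standing in its original place, and the gripper was about 190 mm clear of the parts.

**What disagreed or went less smoothly:**
- **Cameras:** The top and wrist cameras disagreed by about 3 mm in the horizontal plane. I worked between the two readings, and the pocket clearances of about 8 mm covered it.
- **Capacitor:** It met the pocket floor about 2 mm earlier than expected, with 25 N vertical and 18 N sideways force, so I eased off before opening the gripper. The other parts set down at 5–14 N.
- **Side camera:** The arm blocked most of its final view, so it did not independently confirm the capacitor, choke or heat sink. The top camera did show those three in place.

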